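# Pack the specimen canisters by weight

## Task

Three look-alike specimen canisters must be stacked on the white foam shipper base with the heaviest at the bottom and the lightest on top; only lifting them tells their weight. First stand the heaviest in the blue ring of the base, then the middle one on it, then the lightest, each set down gently, upright and with its foot fully home in the ring or lid recess below. Let go of the stack, do not tip any canister over, and leave the glass bottle where it is.

Things in the scene. Friction and masses are not known exactly. Their poses are not given: they have to be found in the camera images.
- can_a: one of three look-alike canisters: white, blue lid, 58 mm diameter, 60 mm tall, upright, rigid, sealed, a solid metal core hidden inside. They weigh about 0.2, 0.5 and 0.8 kg; which is which is drawn anew each time, not tied to name or place. Origin: centre of the underside of the foot, z up. Foot tapers from 36 mm diameter to 44 mm at 6 mm up; above it a straight 58 mm wall to grip
- can_b: one of three look-alike canisters: white, blue lid, 58 mm diameter, 60 mm tall, upright, rigid, sealed, a solid metal core hidden inside. They weigh about 0.2, 0.5 and 0.8 kg; which is which is drawn anew each time, not tied to name or place. Origin: centre of the underside of the foot, z up. Foot tapers from 36 mm diameter to 44 mm at 6 mm up; above it a straight 58 mm wall to grip
- can_c: one of three look-alike canisters: white, blue lid, 58 mm diameter, 60 mm tall, upright, rigid, sealed, a solid metal core hidden inside. They weigh about 0.2, 0.5 and 0.8 kg; which is which is drawn anew each time, not tied to name or place. Origin: centre of the underside of the foot, z up. Foot tapers from 36 mm diameter to 44 mm at 6 mm up; above it a straight 58 mm wall to grip
- can_a_lid (a point): centre of the floor of the round recess in the lid of can_a (50 mm diameter, 4 mm deep), 56 mm above the origin of can_a; the foot of a canister stacked on it stands at this point, so each adds 56 mm to the stack
- can_b_lid (a point): centre of the floor of the round recess in the lid of can_b (50 mm diameter, 4 mm deep), 56 mm above the origin of can_b; the foot of a canister stacked on it stands at this point, so each adds 56 mm to the stack
- can_c_lid (a point): centre of the floor of the round recess in the lid of can_c (50 mm diameter, 4 mm deep), 56 mm above the origin of can_c; the foot of a canister stacked on it stands at this point, so each adds 56 mm to the stack
- base: lower half of a white foam shipping box, fixed, 220 x 220 mm, 45 mm high; 20 mm walls round an open inside 180 x 180 mm, its floor 20 mm above the bench. Origin: centre of its underside on the bench; x, y along its sides, z up. A blue ring (50 mm inside, 62 mm outside diameter, 4 mm high) stands in the middle of the floor
- pocket (a point): centre of the blue ring at the height of the foam floor (20 mm above the bench): the foot of the bottom canister stands here
- bottle: clear glass reagent bottle with blue cap, a bystander, 60 mm diameter, 120 mm tall, loose; origin at the centre of its underside

How it is judged (in metres and radians):
On the way, in this order (a step that is already met when the one before it is completed fails the run):
1. the heaviest canister stands released and upright in the ring of the base, nothing on it (((horizontal distance between can_a and pocket below 0.007 m and z of can_a in the frame of pocket between -0.002 and 0.003 m and contact force between the fingers and can_a below 0.1 N and linear speed of can_a below 0.03 m/s and angle between can_a's own z axis and vertical below 0.06 rad and contact force between can_a and base between 6.2 and 9.5 N) or (horizontal distance between can_b and pocket below 0.007 m and z of can_b in the frame of pocket between -0.002 and 0.003 m and contact force between the fingers and can_b below 0.1 N and linear speed of can_b below 0.03 m/s and angle between can_b's own z axis and vertical below 0.06 rad and contact force between can_b and base between 6.2 and 9.5 N) or (horizontal distance between can_c and pocket below 0.007 m and z of can_c in the frame of pocket between -0.002 and 0.003 m and contact force between the fingers and can_c below 0.1 N and linear speed of can_c below 0.03 m/s and angle between can_c's own z axis and vertical below 0.06 rad and contact force between can_c and base between 6.2 and 9.5 N))), for 0.2 s.
2. the middle-weight canister stands released and upright on the heaviest, its foot home in the lid recess (((horizontal distance between can_a and pocket below 0.007 m and z of can_a in the frame of pocket between -0.002 and 0.003 m and contact force between the fingers and can_a below 0.1 N and linear speed of each of can_a, can_b below 0.03 m/s and angle between each of can_a, can_b's own z axis and vertical below 0.06 rad and horizontal distance between can_b and can_a_lid below 0.007 m and z of can_b in the frame of can_a_lid between -0.002 and 0.003 m and contact force between the fingers and can_b below 0.1 N and contact force between can_a and can_b between 3.3 and 6.2 N and contact force between can_a and base above 10 N) or (horizontal distance between can_a and pocket below 0.007 m and z of can_a in the frame of pocket between -0.002 and 0.003 m and contact force between the fingers and can_a below 0.1 N and linear speed of each of can_a, can_c below 0.03 m/s and angle between each of can_a, can_c's own z axis and vertical below 0.06 rad and horizontal distance between can_c and can_a_lid below 0.007 m and z of can_c in the frame of can_a_lid between -0.002 and 0.003 m and contact force between the fingers and can_c below 0.1 N and contact force between can_a and can_c between 3.3 and 6.2 N and contact force between can_a and base above 10 N) or (horizontal distance between can_b and pocket below 0.007 m and z of can_b in the frame of pocket between -0.002 and 0.003 m and contact force between the fingers and can_b below 0.1 N and linear speed of each of can_b, can_a below 0.03 m/s and angle between each of can_b, can_a's own z axis and vertical below 0.06 rad and horizontal distance between can_a and can_b_lid below 0.007 m and z of can_a in the frame of can_b_lid between -0.002 and 0.003 m and contact force between the fingers and can_a below 0.1 N and contact force between can_b and can_a between 3.3 and 6.2 N and contact force between can_b and base above 10 N) or (horizontal distance between can_b and pocket below 0.007 m and z of can_b in the frame of pocket between -0.002 and 0.003 m and contact force between the fingers and can_b below 0.1 N and linear speed of each of can_b, can_c below 0.03 m/s and angle between each of can_b, can_c's own z axis and vertical below 0.06 rad and horizontal distance between can_c and can_b_lid below 0.007 m and z of can_c in the frame of can_b_lid between -0.002 and 0.003 m and contact force between the fingers and can_c below 0.1 N and contact force between can_b and can_c between 3.3 and 6.2 N and contact force between can_b and base above 10 N) or (horizontal distance between can_c and pocket below 0.007 m and z of can_c in the frame of pocket between -0.002 and 0.003 m and contact force between the fingers and can_c below 0.1 N and linear speed of each of can_c, can_a below 0.03 m/s and angle between each of can_c, can_a's own z axis and vertical below 0.06 rad and horizontal distance between can_a and can_c_lid below 0.007 m and z of can_a in the frame of can_c_lid between -0.002 and 0.003 m and contact force between the fingers and can_a below 0.1 N and contact force between can_c and can_a between 3.3 and 6.2 N and contact force between can_c and base above 10 N) or (horizontal distance between can_c and pocket below 0.007 m and z of can_c in the frame of pocket between -0.002 and 0.003 m and contact force between the fingers and can_c below 0.1 N and linear speed of each of can_c, can_b below 0.03 m/s and angle between each of can_c, can_b's own z axis and vertical below 0.06 rad and horizontal distance between can_b and can_c_lid below 0.007 m and z of can_b in the frame of can_c_lid between -0.002 and 0.003 m and contact force between the fingers and can_b below 0.1 N and contact force between can_c and can_b between 3.3 and 6.2 N and contact force between can_c and base above 10 N))), for 0.2 s.
At the end, for the whole second after the job is handed in: the heaviest canister stands in the ring of the base, the middle one on it and the lightest on top; every foot within 7 mm of the centre of its ring or recess and resting on its floor (3 mm), every canister upright within 0.06 rad, released and at rest (((horizontal distance between can_a and pocket below 0.007 m and z of can_a in the frame of pocket between -0.002 and 0.003 m and contact force between the fingers and can_a below 0.1 N and linear speed of each of can_a, can_b, can_c below 0.03 m/s and angle between each of can_a, can_b, can_c's own z axis and vertical below 0.06 rad and horizontal distance between can_b and can_a_lid below 0.007 m and z of can_b in the frame of can_a_lid between -0.002 and 0.003 m and contact force between the fingers and can_b below 0.1 N and horizontal distance between can_c and can_b_lid below 0.007 m and z of can_c in the frame of can_b_lid between -0.002 and 0.003 m and contact force between the fingers and can_c below 0.1 N and contact force between can_a and can_b below 8.6 N and contact force between can_b and can_c below 3.6 N) or (horizontal distance between can_a and pocket below 0.007 m and z of can_a in the frame of pocket between -0.002 and 0.003 m and contact force between the fingers and can_a below 0.1 N and linear speed of each of can_a, can_c, can_b below 0.03 m/s and angle between each of can_a, can_c, can_b's own z axis and vertical below 0.06 rad and horizontal distance between can_c and can_a_lid below 0.007 m and z of can_c in the frame of can_a_lid between -0.002 and 0.003 m and contact force between the fingers and can_c below 0.1 N and horizontal distance between can_b and can_c_lid below 0.007 m and z of can_b in the frame of can_c_lid between -0.002 and 0.003 m and contact force between the fingers and can_b below 0.1 N and contact force between can_a and can_c below 8.6 N and contact force between can_c and can_b below 3.6 N) or (horizontal distance between can_b and pocket below 0.007 m and z of can_b in the frame of pocket between -0.002 and 0.003 m and contact force between the fingers and can_b below 0.1 N and linear speed of each of can_b, can_a, can_c below 0.03 m/s and angle between each of can_b, can_a, can_c's own z axis and vertical below 0.06 rad and horizontal distance between can_a and can_b_lid below 0.007 m and z of can_a in the frame of can_b_lid between -0.002 and 0.003 m and contact force between the fingers and can_a below 0.1 N and horizontal distance between can_c and can_a_lid below 0.007 m and z of can_c in the frame of can_a_lid between -0.002 and 0.003 m and contact force between the fingers and can_c below 0.1 N and contact force between can_b and can_a below 8.6 N and contact force between can_a and can_c below 3.6 N) or (horizontal distance between can_b and pocket below 0.007 m and z of can_b in the frame of pocket between -0.002 and 0.003 m and contact force between the fingers and can_b below 0.1 N and linear speed of each of can_b, can_c, can_a below 0.03 m/s and angle between each of can_b, can_c, can_a's own z axis and vertical below 0.06 rad and horizontal distance between can_c and can_b_lid below 0.007 m and z of can_c in the frame of can_b_lid between -0.002 and 0.003 m and contact force between the fingers and can_c below 0.1 N and horizontal distance between can_a and can_c_lid below 0.007 m and z of can_a in the frame of can_c_lid between -0.002 and 0.003 m and contact force between the fingers and can_a below 0.1 N and contact force between can_b and can_c below 8.6 N and contact force between can_c and can_a below 3.6 N) or (horizontal distance between can_c and pocket below 0.007 m and z of can_c in the frame of pocket between -0.002 and 0.003 m and contact force between the fingers and can_c below 0.1 N and linear speed of each of can_c, can_a, can_b below 0.03 m/s and angle between each of can_c, can_a, can_b's own z axis and vertical below 0.06 rad and horizontal distance between can_a and can_c_lid below 0.007 m and z of can_a in the frame of can_c_lid between -0.002 and 0.003 m and contact force between the fingers and can_a below 0.1 N and horizontal distance between can_b and can_a_lid below 0.007 m and z of can_b in the frame of can_a_lid between -0.002 and 0.003 m and contact force between the fingers and can_b below 0.1 N and contact force between can_c and can_a below 8.6 N and contact force between can_a and can_b below 3.6 N) or (horizontal distance between can_c and pocket below 0.007 m and z of can_c in the frame of pocket between -0.002 and 0.003 m and contact force between the fingers and can_c below 0.1 N and linear speed of each of can_c, can_b, can_a below 0.03 m/s and angle between each of can_c, can_b, can_a's own z axis and vertical below 0.06 rad and horizontal distance between can_b and can_c_lid below 0.007 m and z of can_b in the frame of can_c_lid between -0.002 and 0.003 m and contact force between the fingers and can_b below 0.1 N and horizontal distance between can_a and can_b_lid below 0.007 m and z of can_a in the frame of can_b_lid between -0.002 and 0.003 m and contact force between the fingers and can_a below 0.1 N and contact force between can_c and can_b below 8.6 N and contact force between can_b and can_a below 3.6 N))); the robot touches nothing.
It fails at once if a canister is tipped over (more than 0.7 rad) (angle between any of can_a, can_b, can_c's own z axis and vertical above 0.7 rad).
It fails at once if a canister is dropped (moves faster than 0.5 m/s, a fall of about 13 mm, while the fingers do not touch it) ((contact force between the fingers and can_a below 0.05 N and linear speed of can_a above 0.5 m/s) or (contact force between the fingers and can_b below 0.05 N and linear speed of can_b above 0.5 m/s) or (contact force between the fingers and can_c below 0.05 N and linear speed of can_c above 0.5 m/s)).
It fails at once if a canister is slammed on the base or on another canister (over 70 N) (contact force between any of can_a, can_b, can_c and base above 70 N or contact force between can_a and can_b above 70 N or contact force between any of can_a, can_b and can_c above 70 N).
It fails at once if the glass bottle is moved more than 30 mm (distance of bottle from where it was at the start of the episode above 0.03 m).
It also fails if it takes over 72 s, if anything falls off the work surface, if the arm or the gripper's body presses on something with over 40 N, if the wrist force passes 120 N, or if a joint passes its speed limit or range.

## Robot

A 7-joint arm with a two-finger parallel gripper is mounted at the origin on the work surface. World frame = base frame: x ahead of the robot, y to its left, z up, the work surface at z = 0. Lengths are in mm, angles in degrees, forces in N, time in s.
With the tool pointing down it reaches from about 425 to 1025 mm from the base axis. Payload 9.4 kg.
Tool frame: the origin (TCP) lies between the finger pads; the fingertips stand r.tip_reach ahead of it and the grasp point (between the pads) lies 6 mm ahead of it (r.tip_reach is the distance from the TCP to the fingertips, in mm); z points along the fingers, y is the line along which they close (so a half turn about z gives the same grasp; the last joint's range is limited). The gripper opens to 85 mm and grips with 20 to 120 N. Pads are 22 mm wide; open, the fingers measure 114 mm over their backs; the gripper's body (76 mm by 85 mm) begins 54 mm behind the grasp point. The pads swing forward as they close: fully open they stand 13 mm farther back than shut.
Start: joints at [-72.175, 34.337, -0.143, 91.639, 0.103, 54.024, -4.572], TCP at [274.164, 671.162, 256.275] pointing down, gripper open.
Joint ranges: [-147.43, 147.43], [-19.82, 112.94], [-74.19, 73.91], [6.32, 146.72], [-59.91, 239.91], [6.04, 106.73], [-150.56, 150.56]. Speed limits (degrees/s): [127.2, 127.2, 172.46, 172.46, 180, 180, 180].

## Interface

Orientations are given as [roll, pitch, yaw] about the fixed x, y, z axes, in that order (R = Rz(yaw) Ry(pitch) Rx(roll)).
In Python, from rig import r, get_image gives the robot as it stands.
- The arm moves only by the shell command python3 -m inch 'ROWS' [FORCE]. ROWS is JSON, a list of rows, each an object with "delta_pos": the shift along the world's x, y, z in units of 40 mm (1.0 is 40 mm), a list of three; "angular": the turn, a rotation vector about the world's x, y, z in units of 6 degrees (1.0 is 6 degrees), a list of three; "claw": the gripper command: -1 is shut, 1 is fully open, values between are in proportion. A call has exactly 8 rows; each row shifts and turns the commanded pose from where the row before left it; what a row does not reach is not made up. A row lasts 1/12 s, in which the tool goes at most 41.7 mm and 7.16 degrees, less where a joint would pass 70% of its speed; a pose out of reach is approached as far as the arm can. A call is refused whole if a number of a shift passes 1 or a number of a turn 1, either way. A call with a gripper value outside its range is refused whole. The fingers move at their own pace and stop on an object; FORCE is the grip in N (left out, the last holds). Time passes only in rows, so rows that do not move let the fingers close, or fill a call up. It gives the time, the measured TCP pose, the force, the opening and the grip force at its end, in the units of the state.
- r.sense(): the state, without advancing time (a new reading comes with each control period).
- get_image(name): name is "side" or "top"; returns a dict with "image" (420x560x3 uint8, red, green, blue), "fx", "fy", "cx", "cy" (pixels), "extrinsics" (4x4, takes a point from world to camera coordinates). Camera axes: x right, y down, z forward; pixel columns grow to the right and rows downward; lengths in mm; the calibration is good to about 2 mm. A picture is of the moment at which its call begins. There is no depth.
- r.job_done(): hands the job in; it is judged then, once.
The state is a dict: "time": time; "q": joint angles; "dq": joint speeds; "joint_torque": joint torques, N m; "eef_pos": TCP position; "tcp_rot": TCP orientation; "force": force on the tool from outside, world axes, zero at the start; "ft_torque": the same for the moment, N m; "width": finger opening in mm; "grasp_force": force on a finger pad.
Only numpy, scipy, OpenCV 4.12 (cv2) and the standard library are available. Lean on these libraries where they do the work, as an engineer would, in place of code of your own. Each camera call takes 0.05 s, during which the arm holds its last target. There are 200 camera calls.

## Working session

There is one attempt and no reset: what is moved stays moved. The work goes in short steps, Python scripts to look and compute and a shell command to move; the robot and the scene stay as the last step left them, time stands still between calls to the robot, and variables do not carry over. Pictures are saved under pics/ and viewed, at most 10 in all, crops included, and the job is handed in when it is done.

```bash
mkdir -p pics
python3 - <<'E'
from rig import r,get_image
import cv2,numpy as np
for n in("top","side"):
    g=get_image(n);cv2.imwrite(f"pics/{n}0.png",g["image"][...,::-1])
    print(n,g["fx"],g["fy"],g["cx"],g["cy"]);print(np.round(g["extrinsics"],3).tolist())
s=r.sense();print({k:np.round(v,2).tolist() for k,v in s.items()},r.tip_reach)
E
```

```text
top 467.54604631820644 467.54604631820644 279.4085628175674 209.9371850637658
[[-0.003, -1.0, -0.026, -14.976], [-0.99, 0.007, -0.14, 626.158], [0.14, 0.026, -0.99, 979.17], [0.0, 0.0, 0.0, 1.0]]
side 388.28678395973117 388.28678395973117 279.68182253464397 211.60768018483498
[[0.95, -0.313, 0.0, -593.119], [-0.162, -0.494, -0.854, 139.512], [0.267, 0.811, -0.52, 703.73], [0.0, 0.0, 0.0, 1.0]]
{'time': 0.1, 'q': [-72.18, 34.38, -0.14, 91.68, 0.1, 54.03, -4.57], 'dq': [-0.02, -0.07, 0.11, -0.13, -0.01, 0.01, 0.07], 'joint_torque': [0.01, -77.8, 1.57, -25.86, 0.01, 0.01, -0.0], 'eef_pos': [274.02, 670.79, 255.51], 'tcp_rot': [-179.92, 0.01, 157.78], 'force': [0.85, -0.55, -0.62], 'ft_torque': [-0.06, -0.04, -0.01], 'grasp_force': 0.0, 'width': 85.62} 25.0
```

View pics/top0.png

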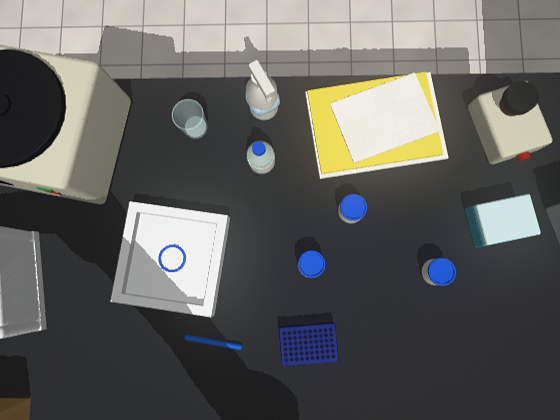

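View pics/side0.png

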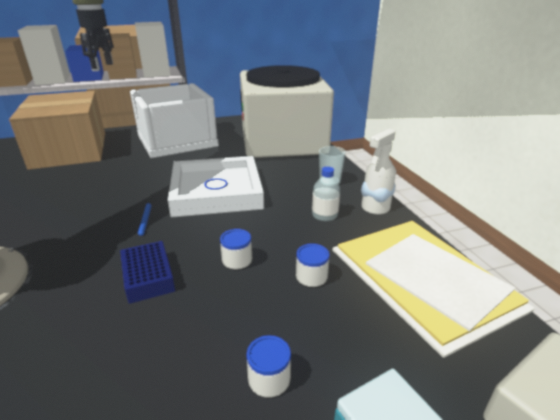

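The top view shows the can lids at about (353,207), (311,264) and (441,271), the ring at (172,258) and the bottle at (260,155). The side view agrees. Next I'll measure the positions.

```bash
cat > h.py <<'E'
from rig import r,get_image
import cv2,numpy as np
def ray(g,u,v,z):
    E=np.array(g["extrinsics"]);R,t=E[:3,:3],E[:3,3]
    d=R.T@[(u-g["cx"])/g["fx"],(v-g["cy"])/g["fy"],1];c=-R.T@t
    return c+d*(z-c[2])/d[2]
def blobs(n,z,zr=22,amin=60):
    g=get_image(n);h=cv2.cvtColor(g["image"],cv2.COLOR_RGB2HSV)
    m=cv2.inRange(h,(108,150,90),(125,255,255))
    out=[]
    for c in cv2.findContours(m,cv2.RETR_EXTERNAL,cv2.CHAIN_APPROX_NONE)[0]:
        if cv2.contourArea(c)<amin: continue
        (u,v),ax,_=cv2.fitEllipse(c)
        out.append((round(u,1),round(v,1),np.round(ax,1).tolist(),np.round(ray(g,u,v,z)[:2],1).tolist(),np.round(ray(g,u,v,zr)[:2],1).tolist()))
    return out
E
python3 - <<'E'
from h import *
for n in("top","side"):
    print(n)
    for b in blobs(n,60,24):print(b)
g=get_image("top");print([ray(g,u,v,45)[:2].round() for u,v in((129,202),(229,215),(213,317),(111,301))],ray(g,259,149,120).round())
E
```

```text
top
(215.6, 342.5, [4.9, 87.9], [346.6, 114.9], [341.7, 120.6])
(308.2, 344.4, [43.4, 66.9], [342.8, -77.2], [337.8, -78.4])
(441.6, 271.3, [26.6, 28.1], [491.5, -358.2], [491.8, -369.5])
(311.3, 263.6, [26.4, 27.1], [508.6, -85.7], [509.5, -87.2])
(171.7, 258.1, [25.7, 26.3], [521.6, 211.8], [523.0, 221.1])
(353.3, 206.7, [25.4, 26.2], [629.6, -177.3], [634.9, -182.1])
(258.2, 148.0, [12.1, 13.3], [761.6, 27.6], [771.7, 30.2])
side
(268.2, 354.2, [37.8, 42.9], [489.6, -361.6], [497.3, -334.0])
(312.4, 254.2, [20.7, 31.1], [626.2, -181.1], [645.5, -138.2])
(144.7, 265.8, [38.3, 45.6], [341.0, -121.3], [336.1, -73.4])
(235.1, 238.3, [18.5, 29.4], [506.1, -90.0], [515.2, -39.4])
(142.6, 224.3, [4.7, 37.5], [341.0, 15.2], [336.2, 74.7])
(80.7, 65.1, [22.6, 42.9], [57.2, 1806.1], [28.3, 2017.3])
[array([646., 314.]), array([616.,  92.]), array([397., 124.]), array([431., 344.])] [743.  22. 120.]
```

The cans are at roughly P1 (630,-179), P2 (508,-88) and P3 (491,-360), with the ring at (523,220). I'll move towards P2 first, in steps.

```bash
python3 -m inch '[{"delta_pos":[0.28,-0.9,0],"angular":[0,0,0],"claw":1},{"delta_pos":[0.28,-0.9,0],"angular":[0,0,0],"claw":1},{"delta_pos":[0.28,-0.9,0],"angular":[0,0,0],"claw":1},{"delta_pos":[0.28,-0.9,0],"angular":[0,0,0],"claw":1},{"delta_pos":[0.28,-0.9,0],"angular":[0,0,0],"claw":1},{"delta_pos":[0.28,-0.9,0],"angular":[0,0,0],"claw":1},{"delta_pos":[0.28,-0.9,0],"angular":[0,0,0],"claw":1},{"delta_pos":[0.28,-0.9,0],"angular":[0,0,0],"claw":1}]' 40
python3 -m inch '[{"delta_pos":[0.28,-0.9,0],"angular":[0,0,0],"claw":1},{"delta_pos":[0.28,-0.9,0],"angular":[0,0,0],"claw":1},{"delta_pos":[0.28,-0.9,0],"angular":[0,0,0],"claw":1},{"delta_pos":[0.28,-0.9,0],"angular":[0,0,0],"claw":1},{"delta_pos":[0.28,-0.9,0],"angular":[0,0,0],"claw":1},{"delta_pos":[0.28,-0.9,0],"angular":[0,0,0],"claw":1},{"delta_pos":[0.28,-0.9,0],"angular":[0,0,0],"claw":1},{"delta_pos":[0.28,-0.9,0],"angular":[0,0,0],"claw":1}]'
```

```text
time: 0.92
eef_pos: [364.0, 381.4, 256.4]
tcp_rot: [180.0, 0.0, 157.8]
force: [1.1, 0.5, -0.6]
width: 85.8
grasp_force: 0.0
time: 1.58
eef_pos: [453.6, 93.4, 256.5]
tcp_rot: [180.0, 0.0, 157.8]
force: [1.3, 0.3, -0.3]
width: 85.3
grasp_force: 0.0
```

```bash
python3 -m inch '[{"delta_pos":[0.225,-0.757,0],"angular":[0,0,0],"claw":1},{"delta_pos":[0.225,-0.757,0],"angular":[0,0,0],"claw":1},{"delta_pos":[0.225,-0.757,0],"angular":[0,0,0],"claw":1},{"delta_pos":[0.225,-0.757,0],"angular":[0,0,0],"claw":1},{"delta_pos":[0.225,-0.757,0],"angular":[0,0,0],"claw":1},{"delta_pos":[0.225,-0.757,0],"angular":[0,0,0],"claw":1},{"delta_pos":[0,0,-1],"angular":[0,0,0],"claw":1},{"delta_pos":[0,0,-1],"angular":[0,0,0],"claw":1}]'
python3 -m inch '[{"delta_pos":[0,0,-0.75],"angular":[0,0,0],"claw":1},{"delta_pos":[0,0,-0.75],"angular":[0,0,0],"claw":1},{"delta_pos":[0,0,-0.5],"angular":[0,0,0],"claw":1},{"delta_pos":[0,0,-0.5],"angular":[0,0,0],"claw":1},{"delta_pos":[0,0,-0.5],"angular":[0,0,0],"claw":1},{"delta_pos":[0,0,-0.25],"angular":[0,0,0],"claw":1},{"delta_pos":[0,0,0],"angular":[0,0,0],"claw":0},{"delta_pos":[0,0,0],"angular":[0,0,0],"claw":-1}]' 40
```

```text
time: 2.25
eef_pos: [509.4, -89.1, 177.2]
tcp_rot: [179.9, 0.4, 157.6]
force: [-0.2, 0.5, -1.5]
width: 85.4
grasp_force: 0.0
time: 2.92
eef_pos: [507.3, -86.5, 46.3]
tcp_rot: [-180.0, -0.0, 157.8]
force: [0.3, -0.1, 0.2]
width: 63.7
grasp_force: 0.0
```

Close, then lift 60 mm and weigh.

```bash
python3 -m inch '[{"delta_pos":[0,0,0],"angular":[0,0,0],"claw":-1},{"delta_pos":[0,0,0],"angular":[0,0,0],"claw":-1},{"delta_pos":[0,0,0],"angular":[0,0,0],"claw":-1},{"delta_pos":[0,0,0.2],"angular":[0,0,0],"claw":-1},{"delta_pos":[0,0,0.3],"angular":[0,0,0],"claw":-1},{"delta_pos":[0,0,0.2],"angular":[0,0,0],"claw":-1},{"delta_pos":[0,0,0],"angular":[0,0,0],"claw":-1},{"delta_pos":[0,0,0],"angular":[0,0,0],"claw":-1}]' 60
python3 -c "
from h import *
a=[]
for i in range(3): get_image('top');s=r.sense();a.append(s['force'])
print(np.round(a,2),s['eef_pos'],s['width'],s['grasp_force'])"
```

```text
time: 3.58
eef_pos: [507.7, -86.6, 75.0]
tcp_rot: [180.0, 0.1, 157.8]
force: [-0.3, -0.5, -8.5]
width: 56.4
grasp_force: 66.5
[[ 0.01 -0.26 -8.59]
 [ 0.01  0.62 -7.46]
 [-0.31  0.37 -6.73]] [507.14450193 -86.44635499  73.96328557] 56.72112957655544 66.45901096751913
```

The mean is about 7.6 N, so this is the heaviest. I'll carry it to the ring.

```bash
python3 -m inch '[{"delta_pos":[0.02,0.4,0.6],"angular":[0,0,0],"claw":-1},{"delta_pos":[0.04,0.8,0.6],"angular":[0,0,0],"claw":-1},{"delta_pos":[0.04,0.9,0],"angular":[0,0,0],"claw":-1},{"delta_pos":[0.04,0.9,0],"angular":[0,0,0],"claw":-1},{"delta_pos":[0.04,0.9,0],"angular":[0,0,0],"claw":-1},{"delta_pos":[0.04,0.9,0],"angular":[0,0,0],"claw":-1},{"delta_pos":[0.04,0.9,0],"angular":[0,0,0],"claw":-1},{"delta_pos":[0.04,0.9,0],"angular":[0,0,0],"claw":-1}]'
python3 -m inch '[{"delta_pos":[0.04,0.6,0],"angular":[0,0,0],"claw":-1},{"delta_pos":[0.03,0.35,0],"angular":[0,0,0],"claw":-1},{"delta_pos":[0,0.1,0],"angular":[0,0,0],"claw":-1},{"delta_pos":[0,0,0],"angular":[0,0,0],"claw":-1},{"delta_pos":[0,0,0],"angular":[0,0,0],"claw":-1},{"delta_pos":[0,0,0],"angular":[0,0,0],"claw":-1},{"delta_pos":[0,0,0],"angular":[0,0,0],"claw":-1},{"delta_pos":[0,0,0],"angular":[0,0,0],"claw":-1}]'
python3 -c "
from h import *
for n in('top','side'):
  g=get_image(n);cv2.imwrite(f'pics/{n}1.png',g['image'][...,::-1])
a=cv2.imread('pics/top1.png')[150:340,80:320];b=cv2.imread('pics/side1.png')[60:250,120:360]
cv2.imwrite('pics/c1.png',cv2.resize(np.hstack([a,b]),None,fx=1.6,fy=1.6,interpolation=2))
print(r.sense()['eef_pos'],r.sense()['force'])
E=np.array(g['extrinsics']);print([(lambda p:(p[0]/p[2]*g['fx']+g['cx'],p[1]/p[2]*g['fy']+g['cy']))(E[:3,:3]@np.array([x,y,24])+E[:3,3]) for x,y in((523,221),(522,219.5))])"
```

```text
time: 4.4
eef_pos: [518.7, 179.2, 121.6]
tcp_rot: [-179.9, -0.0, 157.8]
force: [1.1, -0.2, -7.7]
width: 56.8
grasp_force: 71.9
time: 5.07
eef_pos: [522.3, 218.1, 122.3]
tcp_rot: [-180.0, 0.0, 157.7]
force: [-0.0, -0.2, -7.9]
width: 56.8
grasp_force: 71.9
[522.30421166 218.65585796 122.35930282] [ 0.12811921 -0.03531398 -7.77430675]
[(np.float64(216.09770591463408), np.float64(182.79729896097191)), (np.float64(215.81913104330033), np.float64(183.10234473807247))]
```

View pics/c1.png

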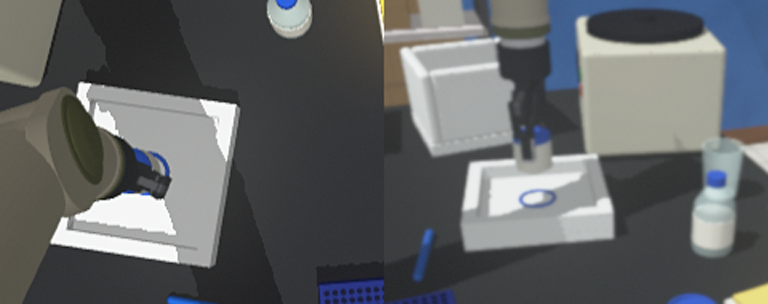

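The can hangs upright over the base. The ring shows at about (215.6,183.7) in the side view, which matches the projected (522,219.5). I'll lower it gently.

```bash
python3 -m inch '[{"delta_pos":[0,0.02,-0.35],"angular":[0,0,0],"claw":-1},{"delta_pos":[0,0,-0.4],"angular":[0,0,0],"claw":-1},{"delta_pos":[0,0,-0.3],"angular":[0,0,0],"claw":-1},{"delta_pos":[0,0,-0.15],"angular":[0,0,0],"claw":-1},{"delta_pos":[0,0,-0.05],"angular":[0,0,0],"claw":-1},{"delta_pos":[0,0,-0.05],"angular":[0,0,0],"claw":-1},{"delta_pos":[0,0,-0.03],"angular":[0,0,0],"claw":-1},{"delta_pos":[0,0,0],"angular":[0,0,0],"claw":-1}]'
```

```text
time: 5.83
eef_pos: [522.4, 220.4, 69.4]
tcp_rot: [180.0, 0.0, 157.8]
force: [0.0, 0.1, -6.4]
width: 56.5
grasp_force: 71.8
```

```bash
python3 -m inch '[{"delta_pos":[0,0,-0.025],"angular":[0,0,0],"claw":-1},{"delta_pos":[0,0,-0.025],"angular":[0,0,0],"claw":-1},{"delta_pos":[0,0,-0.02],"angular":[0,0,0],"claw":-1},{"delta_pos":[0,0,0],"angular":[0,0,0],"claw":-1},{"delta_pos":[0,0,0],"angular":[0,0,0],"claw":-1},{"delta_pos":[0,0,0],"angular":[0,0,0],"claw":-1},{"delta_pos":[0,0,0],"angular":[0,0,0],"claw":-1},{"delta_pos":[0,0,0],"angular":[0,0,0],"claw":-1}]'
```

```text
time: 6.5
eef_pos: [522.5, 220.4, 67.3]
tcp_rot: [179.9, 0.0, 157.8]
force: [-1.5, -1.2, 6.4]
width: 56.4
grasp_force: 73.1
```

It has made contact at the expected height, so I'll release it slowly and retreat straight up.

```bash
python3 -m inch '[{"delta_pos":[0,0,0.02],"angular":[0,0,0],"claw":-1},{"delta_pos":[0,0,0],"angular":[0,0,0],"claw":0.5},{"delta_pos":[0,0,0],"angular":[0,0,0],"claw":0.8},{"delta_pos":[0,0,0],"angular":[0,0,0],"claw":1},{"delta_pos":[0,0,0],"angular":[0,0,0],"claw":1},{"delta_pos":[0,0,0.3],"angular":[0,0,0],"claw":1},{"delta_pos":[0,0,0.6],"angular":[0,0,0],"claw":1},{"delta_pos":[0,0,0.9],"angular":[0,0,0],"claw":1}]'
python3 -m inch '[{"delta_pos":[0,0,0.9],"angular":[0,0,0],"claw":1},{"delta_pos":[0,-0.5,0],"angular":[0,0,0],"claw":1},{"delta_pos":[0,-1,0],"angular":[0,0,0],"claw":1},{"delta_pos":[0,-1,0],"angular":[0,0,0],"claw":1},{"delta_pos":[0,-1,0],"angular":[0,0,0],"claw":1},{"delta_pos":[0,-1,0],"angular":[0,0,0],"claw":1},{"delta_pos":[0,-0.5,0],"angular":[0,0,0],"claw":1},{"delta_pos":[0,0,0],"angular":[0,0,0],"claw":1}]'
python3 - <<'E'
from h import *
for n in("top","side"):
    print(n)
    for b in blobs(n,60,80):print(b)
print(r.sense()['eef_pos'])
g=get_image("side");cv2.imwrite("pics/side2.png",g["image"][...,::-1])
E
```

```text
time: 7.17
eef_pos: [521.0, 219.7, 138.4]
tcp_rot: [-179.8, -0.2, 157.8]
force: [1.0, 0.6, 0.1]
width: 85.2
grasp_force: 0.0
time: 7.83
eef_pos: [521.8, 14.5, 176.2]
tcp_rot: [-179.9, 0.1, 157.4]
force: [-1.1, -0.3, -0.5]
width: 85.4
grasp_force: 0.0
top
(308.3, 344.3, [43.2, 67.0], [342.9, -77.3], [345.7, -76.6])
(441.6, 271.3, [26.6, 28.1], [491.5, -358.2], [491.3, -351.9])
(165.8, 257.2, [25.7, 26.4], [523.4, 224.6], [522.6, 219.2])
(353.3, 206.7, [25.4, 26.1], [629.7, -177.3], [626.7, -174.7])
(258.2, 148.1, [11.9, 12.8], [761.4, 27.6], [755.8, 26.2])
side
(268.3, 354.2, [37.8, 42.8], [489.6, -361.6], [485.3, -377.0])
(312.4, 254.1, [20.6, 31.1], [626.3, -180.9], [615.5, -204.8])
(144.6, 265.5, [38.6, 45.6], [340.9, -120.5], [343.6, -147.2])
(144.3, 218.5, [4.5, 36.1], [344.9, 36.8], [347.4, 2.7])
(210.0, 165.3, [8.2, 11.2], [516.3, 254.9], [510.7, 210.5])
(83.6, 61.9, [31.5, 39.6], [63.5, 1900.3], [79.3, 1778.5])
[522.27432207  19.43759117 175.88050062]
```

View pics/side2.png

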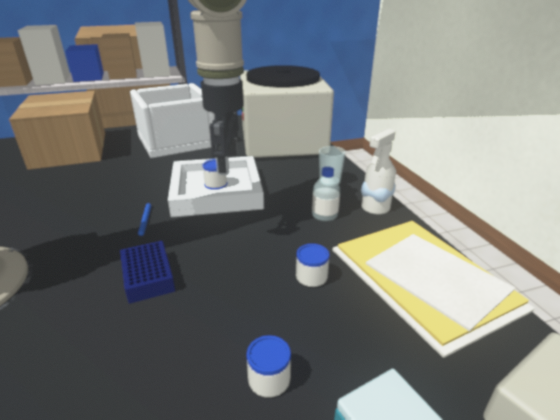

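The heavy can stands in the ring: top-lid centre (522.6,219.2) against the ring's (523,221). Next is P1 at (628,-178).

```bash
python3 -m inch '[{"delta_pos":[0.3,-0.6,0],"angular":[0,0,0],"claw":1},{"delta_pos":[0.5,-0.9,0],"angular":[0,0,0],"claw":1},{"delta_pos":[0.5,-0.9,0],"angular":[0,0,0],"claw":1},{"delta_pos":[0.5,-0.9,0],"angular":[0,0,0],"claw":1},{"delta_pos":[0.5,-0.9,0],"angular":[0,0,0],"claw":1},{"delta_pos":[0.26,-0.53,0],"angular":[0,0,0],"claw":1},{"delta_pos":[0.1,-0.2,0],"angular":[0,0,-0.3],"claw":1},{"delta_pos":[0,0,-0.4],"angular":[0,0,0.3],"claw":1}]'
python3 -c "
from rig import r;print(r.sense()['eef_pos'])"
```

```text
time: 8.65
eef_pos: [631.2, -178.4, 161.3]
tcp_rot: [180.0, 0.3, 157.5]
force: [-0.1, -0.4, 0.2]
width: 85.3
grasp_force: 0.0
[ 631.21724491 -178.43577261  161.30340657]
```

```bash
python3 -m inch '[{"delta_pos":[-0.03,0,-0.7],"angular":[0,0,0],"claw":1},{"delta_pos":[0,0,-0.8],"angular":[0,0,0],"claw":1},{"delta_pos":[0,0,-0.7],"angular":[0,0,0],"claw":1},{"delta_pos":[0,0,-0.4],"angular":[0,0,0],"claw":1},{"delta_pos":[0,0,-0.24],"angular":[0,0,0],"claw":1},{"delta_pos":[0,0,0],"angular":[0,0,0],"claw":1},{"delta_pos":[0,0,0],"angular":[0,0,0],"claw":0},{"delta_pos":[0,0,0],"angular":[0,0,0],"claw":-1}]'
python3 -m inch '[{"delta_pos":[0,0,0],"angular":[0,0,0],"claw":-1},{"delta_pos":[0,0,0],"angular":[0,0,0],"claw":-1},{"delta_pos":[0,0,0],"angular":[0,0,0],"claw":-1},{"delta_pos":[0,0,0],"angular":[0,0,0],"claw":-1},{"delta_pos":[0,0,0.2],"angular":[0,0,0],"claw":-1},{"delta_pos":[0,0,0.2],"angular":[0,0,0],"claw":-1},{"delta_pos":[0,0,0],"angular":[0,0,0],"claw":-1},{"delta_pos":[0,0,0],"angular":[0,0,0],"claw":-1}]' 60
python3 -c "
from h import *
a=[]
for i in range(4): get_image('top');s=r.sense();a.append(s['force'])
print(np.round(a,2),s['eef_pos'],s['width'],s['grasp_force'])"
```

```text
time: 9.32
eef_pos: [628.2, -176.3, 46.7]
tcp_rot: [180.0, 0.1, 157.8]
force: [-1.2, -0.1, 0.5]
width: 63.9
grasp_force: 0.0
time: 9.98
eef_pos: [627.8, -177.1, 62.6]
tcp_rot: [180.0, 0.1, 157.8]
force: [-1.0, -0.3, -2.0]
width: 57.6
grasp_force: 64.5
[[ 0.44  0.18 -2.06]
 [ 0.03  0.24 -2.05]
 [ 0.7   0.13 -2.52]
 [ 0.06  0.06 -1.16]] [ 627.14111044 -176.86461301   61.21179418] 57.142931211883 64.49420537799597
```

That reads about 2 N, so it's the lightest. I'll set it back and go to P3 at (490.5,-359).

```bash
python3 -m inch '[{"delta_pos":[0,0,-0.2],"angular":[0,0,0],"claw":-1},{"delta_pos":[0,0,-0.1],"angular":[0,0,0],"claw":-1},{"delta_pos":[0,0,-0.05],"angular":[0,0,0],"claw":-1},{"delta_pos":[0,0,-0.04],"angular":[0,0,0],"claw":-1},{"delta_pos":[0,0,0],"angular":[0,0,0],"claw":-1},{"delta_pos":[0,0,0],"angular":[0,0,0],"claw":0.6},{"delta_pos":[0,0,0],"angular":[0,0,0],"claw":1},{"delta_pos":[0,0,0],"angular":[0,0,0],"claw":1}]'
python3 -m inch '[{"delta_pos":[0,0,0],"angular":[0,0,0],"claw":1},{"delta_pos":[0,0,0.5],"angular":[0,0,0],"claw":1},{"delta_pos":[0,0,0.9],"angular":[0,0,0],"claw":1},{"delta_pos":[0,0,0.9],"angular":[0,0,0],"claw":1},{"delta_pos":[-0.4,-0.5,0.2],"angular":[0,0,0],"claw":1},{"delta_pos":[-0.7,-0.9,0],"angular":[0,0,0],"claw":1},{"delta_pos":[-0.7,-0.9,0],"angular":[0,0,0],"claw":1},{"delta_pos":[-0.7,-0.9,0],"angular":[0,0,0],"claw":1}]'
python3 -m inch '[{"delta_pos":[-0.6,-0.8,0],"angular":[0,0,0],"claw":1},{"delta_pos":[-0.3,-0.4,0],"angular":[0,0,0],"claw":1},{"delta_pos":[0,-0.1,0],"angular":[0,0,0],"claw":1},{"delta_pos":[0,0,0],"angular":[0,0,0],"claw":1},{"delta_pos":[0,0,0],"angular":[0,0,0],"claw":1},{"delta_pos":[0,0,0],"angular":[0,0,0],"claw":1},{"delta_pos":[0,0,0],"angular":[0,0,0],"claw":1},{"delta_pos":[0,0,0],"angular":[0,0,0],"claw":1}]'
python3 -c "
from h import *
for b in blobs('top',60): print(b)"
```

```text
time: 10.85
eef_pos: [627.3, -176.9, 45.5]
tcp_rot: [-180.0, -0.0, 157.8]
force: [-0.3, -0.1, 0.1]
width: 85.4
grasp_force: 0.0
time: 11.52
eef_pos: [533.8, -296.3, 146.0]
tcp_rot: [-180.0, 0.0, 157.9]
force: [-0.1, -0.8, -0.0]
width: 85.3
grasp_force: 0.0
time: 12.18
eef_pos: [499.6, -346.3, 145.7]
tcp_rot: [180.0, -0.0, 157.9]
force: [-0.0, -0.0, 1.2]
width: 85.6
grasp_force: 0.0
(212.6, 342.1, [5.4, 84.4], [347.3, 121.1], [342.2, 127.4])
(321.3, 345.3, [33.5, 46.0], [341.1, -104.1], [335.7, -106.4])
(439.4, 275.4, [16.4, 28.5], [483.2, -353.2], [483.2, -364.9])
(165.8, 257.2, [25.7, 26.4], [523.4, 224.6], [525.0, 234.8])
(353.3, 207.1, [25.8, 26.3], [628.8, -177.4], [634.4, -182.4])
(258.2, 148.0, [12.1, 13.3], [761.6, 27.6], [772.3, 30.3])
```

```bash
python3 -m inch '[{"delta_pos":[-0.23,-0.32,0],"angular":[0,0,0],"claw":1},{"delta_pos":[0,0,-0.5],"angular":[0,0,0],"claw":1},{"delta_pos":[0,0,-0.7],"angular":[0,0,0],"claw":1},{"delta_pos":[0,0,-0.7],"angular":[0,0,0],"claw":1},{"delta_pos":[0,0,-0.4],"angular":[0,0,0],"claw":1},{"delta_pos":[0,0,-0.18],"angular":[0,0,0],"claw":1},{"delta_pos":[0,0,0],"angular":[0,0,0],"claw":0},{"delta_pos":[0,0,0],"angular":[0,0,0],"claw":-1}]'
python3 -m inch '[{"delta_pos":[0,0,0],"angular":[0,0,0],"claw":-1},{"delta_pos":[0,0,0],"angular":[0,0,0],"claw":-1},{"delta_pos":[0,0,0],"angular":[0,0,0],"claw":-1},{"delta_pos":[0,0,0],"angular":[0,0,0],"claw":-1},{"delta_pos":[0,0,0.5],"angular":[0,0,0],"claw":-1},{"delta_pos":[0,0,0.9],"angular":[0,0,0],"claw":-1},{"delta_pos":[0,0,0.9],"angular":[0,0,0],"claw":-1},{"delta_pos":[0,0,0.7],"angular":[0,0,0],"claw":-1}]' 60
python3 -c "
from h import *
a=[]
for i in range(4): get_image('top');s=r.sense();a.append(s['force'])
print(np.round(a,2),s['eef_pos'],s['width'],s['grasp_force'])"
```

```text
time: 12.9
eef_pos: [489.7, -360.3, 46.9]
tcp_rot: [-180.0, -0.0, 157.8]
force: [1.0, -0.5, 1.0]
width: 63.8
grasp_force: 0.0
time: 13.57
eef_pos: [489.1, -360.6, 168.8]
tcp_rot: [-180.0, 0.0, 157.8]
force: [0.9, -0.3, -5.0]
width: 56.5
grasp_force: 66.4
[[ 0.96 -2.02 -1.25]
 [ 0.62 -0.07 -5.36]
 [-0.23 -0.93 -5.87]
 [ 0.31  0.32 -4.65]] [ 489.21942672 -360.32100176  167.07679966] 56.39837026587611 68.91249464009888
```

Mean about 5.1 N, so this is the middle can. I'll carry it over the stack.

```bash
python3 -m inch '[{"delta_pos":[0.05,0.4,0],"angular":[0,0,0],"claw":-1},{"delta_pos":[0.05,0.8,0],"angular":[0,0,0],"claw":-1},{"delta_pos":[0.05,0.95,0],"angular":[0,0,0],"claw":-1},{"delta_pos":[0.05,0.95,0],"angular":[0,0,0],"claw":-1},{"delta_pos":[0.05,0.95,0],"angular":[0,0,0],"claw":-1},{"delta_pos":[0.05,0.95,0],"angular":[0,0,0],"claw":-1},{"delta_pos":[0.05,0.95,0],"angular":[0,0,0],"claw":-1},{"delta_pos":[0.05,0.95,0],"angular":[0,0,0],"claw":-1}]'
python3 -m inch '[{"delta_pos":[0.05,0.95,0],"angular":[0,0,0],"claw":-1},{"delta_pos":[0.05,0.95,0],"angular":[0,0,0],"claw":-1},{"delta_pos":[0.05,0.95,0],"angular":[0,0,0],"claw":-1},{"delta_pos":[0.05,0.95,0],"angular":[0,0,0],"claw":-1},{"delta_pos":[0.05,0.95,0],"angular":[0,0,0],"claw":-1},{"delta_pos":[0.05,0.95,0],"angular":[0,0,0],"claw":-1},{"delta_pos":[0.06,0.9,0],"angular":[0,0,0],"claw":-1},{"delta_pos":[0.06,0.5,0],"angular":[0,0,0],"claw":-1}]'
python3 -m inch '[{"delta_pos":[0,0.3,0],"angular":[0,0,0],"claw":-1},{"delta_pos":[0,0.2,0],"angular":[0,0,0],"claw":-1},{"delta_pos":[0,0,0],"angular":[0,0,0],"claw":-1},{"delta_pos":[0,0,0],"angular":[0,0,0],"claw":-1},{"delta_pos":[0,0,0],"angular":[0,0,0],"claw":-1},{"delta_pos":[0,0,0],"angular":[0,0,0],"claw":-1},{"delta_pos":[0,0,0],"angular":[0,0,0],"claw":-1},{"delta_pos":[0,0,0],"angular":[0,0,0],"claw":-1}]'
python3 -c "
from h import *
p=[]
for n in('top','side'):
  g=get_image(n);p.append(g['image'][(slice(150,340) if n=='top' else slice(40,230)),(slice(80,320) if n=='top' else slice(100,340)),::-1])
cv2.imwrite('pics/c3.png',cv2.resize(np.hstack(p),None,fx=1.6,fy=1.6,interpolation=2))
print(r.sense()['eef_pos'],r.sense()['force'])"
```

```text
time: 14.43
eef_pos: [504.0, -82.6, 164.9]
tcp_rot: [-179.9, -0.2, 157.8]
force: [-0.2, 0.3, -4.7]
width: 56.4
grasp_force: 68.9
time: 15.1
eef_pos: [520.7, 204.4, 164.6]
tcp_rot: [-180.0, -0.1, 158.0]
force: [1.1, 0.2, -4.5]
width: 56.3
grasp_force: 68.9
time: 15.77
eef_pos: [522.4, 218.7, 166.8]
tcp_rot: [180.0, 0.0, 157.7]
force: [-0.0, 0.4, -5.0]
width: 56.6
grasp_force: 68.8
[522.34469116 219.15937624 166.81510497] [ 0.26590085  0.07998489 -4.64724547]
```

View pics/c3.png

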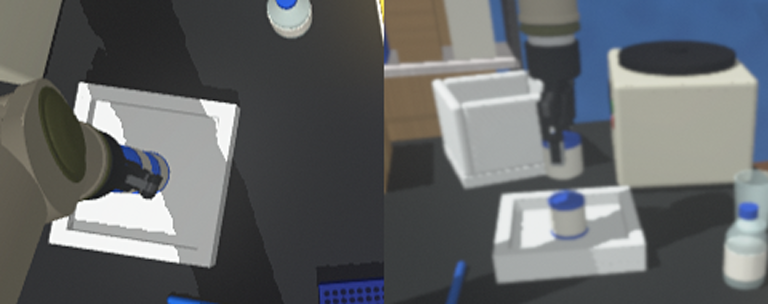

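The held can lines up above the lower one: lower at (214,164) in the side view, upper at (212,137), which matches the perspective shift. I'll lower it.

```bash
python3 -m inch '[{"delta_pos":[0,0,-0.2],"angular":[0,0,0],"claw":-1},{"delta_pos":[0,0,-0.3],"angular":[0,0,0],"claw":-1},{"delta_pos":[0,0,-0.25],"angular":[0,0,0],"claw":-1},{"delta_pos":[0,0,-0.12],"angular":[0,0,0],"claw":-1},{"delta_pos":[0,0,-0.08],"angular":[0,0,0],"claw":-1},{"delta_pos":[0,0,-0.04],"angular":[0,0,0],"claw":-1},{"delta_pos":[0,0,-0.03],"angular":[0,0,0],"claw":-1},{"delta_pos":[0,0,0],"angular":[0,0,0],"claw":-1}]'
```

```text
time: 16.53
eef_pos: [522.3, 219.7, 125.9]
tcp_rot: [180.0, 0.0, 157.8]
force: [-0.3, -1.0, -4.6]
width: 56.5
grasp_force: 68.9
```

```bash
python3 -m inch '[{"delta_pos":[0,0,-0.025],"angular":[0,0,0],"claw":-1},{"delta_pos":[0,0,-0.025],"angular":[0,0,0],"claw":-1},{"delta_pos":[0,0,0],"angular":[0,0,0],"claw":-1},{"delta_pos":[0,0,0],"angular":[0,0,0],"claw":-1},{"delta_pos":[0,0,0],"angular":[0,0,0],"claw":-1},{"delta_pos":[0,0,0],"angular":[0,0,0],"claw":-1},{"delta_pos":[0,0,0],"angular":[0,0,0],"claw":-1},{"delta_pos":[0,0,0],"angular":[0,0,0],"claw":-1}]'
```

```text
time: 17.2
eef_pos: [522.3, 219.6, 124.0]
tcp_rot: [180.0, 0.0, 157.8]
force: [0.7, -0.0, -4.1]
width: 56.1
grasp_force: 68.9
```

```bash
python3 -m inch '[{"delta_pos":[0,0,-0.02],"angular":[0,0,0],"claw":-1},{"delta_pos":[0,0,-0.02],"angular":[0,0,0],"claw":-1},{"delta_pos":[0,0,0],"angular":[0,0,0],"claw":-1},{"delta_pos":[0,0,0],"angular":[0,0,0],"claw":-1},{"delta_pos":[0,0,0],"angular":[0,0,0],"claw":-1},{"delta_pos":[0,0,0],"angular":[0,0,0],"claw":-1},{"delta_pos":[0,0,0],"angular":[0,0,0],"claw":-1},{"delta_pos":[0,0,0],"angular":[0,0,0],"claw":-1}]'
```

```text
time: 17.87
eef_pos: [522.4, 219.6, 123.8]
tcp_rot: [179.9, 0.0, 157.8]
force: [-3.3, -1.9, 15.9]
width: 56.2
grasp_force: 70.8
```

```bash
python3 -m inch '[{"delta_pos":[0,0,0.025],"angular":[0,0,0],"claw":-1},{"delta_pos":[0,0,0],"angular":[0,0,0],"claw":0.5},{"delta_pos":[0,0,0],"angular":[0,0,0],"claw":0.8},{"delta_pos":[0,0,0],"angular":[0,0,0],"claw":1},{"delta_pos":[0,0,0],"angular":[0,0,0],"claw":1},{"delta_pos":[0,0,0.3],"angular":[0,0,0],"claw":1},{"delta_pos":[0,0,0.6],"angular":[0,0,0],"claw":1},{"delta_pos":[0,0,0.9],"angular":[0,0,0],"claw":1}]'
python3 -m inch '[{"delta_pos":[0,0,0.4],"angular":[0,0,0],"claw":1},{"delta_pos":[0,-0.5,0],"angular":[0,0,0],"claw":1},{"delta_pos":[0,-1,0],"angular":[0,0,0],"claw":1},{"delta_pos":[0,-1,0],"angular":[0,0,0],"claw":1},{"delta_pos":[0,-1,0],"angular":[0,0,0],"claw":1},{"delta_pos":[0,-1,0],"angular":[0,0,0],"claw":1},{"delta_pos":[0,-0.5,0],"angular":[0,0,0],"claw":1},{"delta_pos":[0,0,0],"angular":[0,0,0],"claw":1}]'
python3 - <<'E'
from h import *
for n in("top","side"):
    print(n)
    for b in blobs(n,60,136):print(b)
print(r.sense()['eef_pos'])
g=get_image("side");cv2.imwrite("pics/side4.png",cv2.resize(g["image"][100:240,120:360,::-1],None,fx=3,fy=3))
E
```

```text
time: 18.53
eef_pos: [521.0, 219.1, 193.7]
tcp_rot: [-179.8, -0.2, 157.8]
force: [1.5, -0.0, 0.6]
width: 85.5
grasp_force: 0.0
time: 19.2
eef_pos: [521.9, 14.0, 211.5]
tcp_rot: [-179.9, 0.1, 157.4]
force: [0.7, 0.5, -0.4]
width: 85.6
grasp_force: 0.0
top
(308.3, 344.3, [43.2, 67.0], [342.9, -77.3], [353.5, -74.8])
(158.6, 255.9, [26.9, 28.1], [526.4, 240.1], [523.1, 218.4])
(353.4, 207.3, [25.4, 26.0], [628.3, -177.4], [617.2, -167.2])
(258.2, 148.1, [11.9, 12.8], [761.4, 27.6], [740.1, 22.1])
side
(311.8, 254.3, [21.0, 31.0], [625.1, -181.1], [584.4, -271.7])
(144.5, 265.5, [38.9, 45.7], [340.7, -120.6], [350.9, -222.0])
(144.2, 219.0, [4.4, 37.4], [344.5, 35.0], [354.1, -94.2])
(208.1, 144.3, [8.0, 12.0], [535.6, 404.0], [511.0, 208.8])
(83.5, 61.9, [31.4, 39.9], [63.3, 1900.7], [123.1, 1437.9])
[522.29003162  18.87783986 211.30095697]
```

View pics/side4.png

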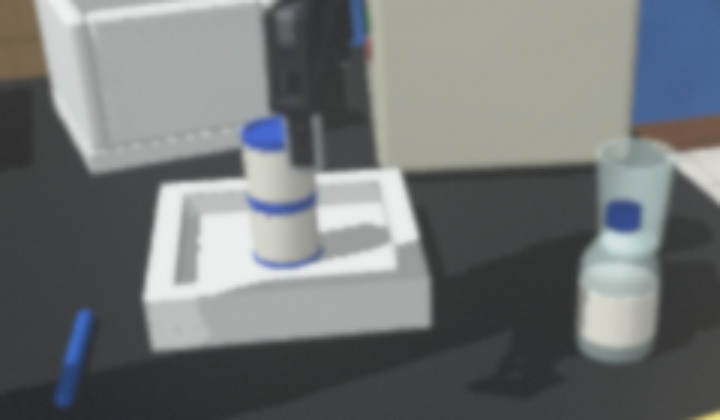

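The two-can stack stands straight, with the upper lid centred at (523.1,218.4). Next I'll fetch the lightest at (627.3,-177).

```bash
python3 -m inch '[{"delta_pos":[0.3,-0.6,0],"angular":[0,0,0],"claw":1},{"delta_pos":[0.5,-0.9,-0.2],"angular":[0,0,0],"claw":1},{"delta_pos":[0.5,-0.9,-0.3],"angular":[0,0,0],"claw":1},{"delta_pos":[0.5,-0.9,-0.3],"angular":[0,0,0],"claw":1},{"delta_pos":[0.5,-0.9,-0.3],"angular":[0,0,0],"claw":1},{"delta_pos":[0.25,-0.5,-0.2],"angular":[0,0,0],"claw":1},{"delta_pos":[0.08,-0.2,0],"angular":[0,0,0],"claw":1},{"delta_pos":[0,0,0],"angular":[0,0,0],"claw":1}]' 40
python3 -m inch '[{"delta_pos":[0,0,-0.5],"angular":[0,0,0],"claw":1},{"delta_pos":[0,0,-0.8],"angular":[0,0,0],"claw":1},{"delta_pos":[0,0,-0.7],"angular":[0,0,0],"claw":1},{"delta_pos":[0,0,-0.5],"angular":[0,0,0],"claw":1},{"delta_pos":[0,0,-0.2],"angular":[0,0,0],"claw":1},{"delta_pos":[0,0,0],"angular":[0,0,0],"claw":1},{"delta_pos":[0,0,0],"angular":[0,0,0],"claw":1},{"delta_pos":[0,0,0],"angular":[0,0,0],"claw":1}]'
```

```text
time: 20.02
eef_pos: [626.1, -173.8, 159.4]
tcp_rot: [-180.0, -0.0, 157.7]
force: [-0.5, -0.5, -0.4]
width: 85.4
grasp_force: 0.0
time: 20.68
eef_pos: [626.5, -172.3, 54.0]
tcp_rot: [180.0, 0.1, 157.8]
force: [0.4, -0.8, 0.4]
width: 85.3
grasp_force: 0.0
```

```bash
python3 -m inch '[{"delta_pos":[0.02,-0.115,-0.19],"angular":[0,0,0],"claw":1},{"delta_pos":[0,0,0],"angular":[0,0,0],"claw":1},{"delta_pos":[0,0,0],"angular":[0,0,0],"claw":0},{"delta_pos":[0,0,0],"angular":[0,0,0],"claw":-1},{"delta_pos":[0,0,0],"angular":[0,0,0],"claw":-1},{"delta_pos":[0,0,0],"angular":[0,0,0],"claw":-1},{"delta_pos":[0,0,0],"angular":[0,0,0],"claw":-1},{"delta_pos":[0,0,0],"angular":[0,0,0],"claw":-1}]' 40
python3 -m inch '[{"delta_pos":[0,0,0.4],"angular":[0,0,0],"claw":-1},{"delta_pos":[0,0,0.8],"angular":[0,0,0],"claw":-1},{"delta_pos":[0,0,0.8],"angular":[0,0,0],"claw":-1},{"delta_pos":[0,0,0.8],"angular":[0,0,0],"claw":-1},{"delta_pos":[0,0,0.8],"angular":[0,0,0],"claw":-1},{"delta_pos":[0,0,0.4],"angular":[0,0,0],"claw":-1},{"delta_pos":[0,0,0],"angular":[0,0,0],"claw":-1},{"delta_pos":[0,0,0],"angular":[0,0,0],"claw":-1}]'
```

```text
time: 21.35
eef_pos: [626.5, -177.8, 45.5]
tcp_rot: [180.0, 0.0, 157.8]
force: [-0.8, 0.3, 5.1]
width: 57.6
grasp_force: 42.2
time: 22.02
eef_pos: [626.4, -177.6, 205.3]
tcp_rot: [180.0, 0.1, 157.8]
force: [-0.2, -0.4, -2.6]
width: 57.8
grasp_force: 43.9
```

```bash
python3 -m inch '[{"delta_pos":[-0.15,0.5,0],"angular":[0,0,0],"claw":-1},{"delta_pos":[-0.2,0.8,0],"angular":[0,0,0],"claw":-1},{"delta_pos":[-0.24,0.9,0],"angular":[0,0,0],"claw":-1},{"delta_pos":[-0.24,0.9,0],"angular":[0,0,0],"claw":-1},{"delta_pos":[-0.24,0.9,0],"angular":[0,0,0],"claw":-1},{"delta_pos":[-0.24,0.9,0],"angular":[0,0,0],"claw":-1},{"delta_pos":[-0.24,0.9,0],"angular":[0,0,0],"claw":-1},{"delta_pos":[-0.24,0.9,0],"angular":[0,0,0],"claw":-1}]'
python3 -m inch '[{"delta_pos":[-0.24,0.9,0],"angular":[0,0,0],"claw":-1},{"delta_pos":[-0.24,0.9,0],"angular":[0,0,0],"claw":-1},{"delta_pos":[-0.18,0.7,0],"angular":[0,0,0],"claw":-1},{"delta_pos":[-0.1,0.4,0],"angular":[0,0,0],"claw":-1},{"delta_pos":[-0.05,0.3,0],"angular":[0,0,0],"claw":-1},{"delta_pos":[0,0,0],"angular":[0,0,0],"claw":-1},{"delta_pos":[0,0,0],"angular":[0,0,0],"claw":-1},{"delta_pos":[0,0,0],"angular":[0,0,0],"claw":-1}]'
python3 -m inch '[{"delta_pos":[0,0,0],"angular":[0,0,0],"claw":-1},{"delta_pos":[0,0,0],"angular":[0,0,0],"claw":-1},{"delta_pos":[0,0,0],"angular":[0,0,0],"claw":-1},{"delta_pos":[0,0,0],"angular":[0,0,0],"claw":-1},{"delta_pos":[0,0,0],"angular":[0,0,0],"claw":-1},{"delta_pos":[0,0,0],"angular":[0,0,0],"claw":-1},{"delta_pos":[0,0,0],"angular":[0,0,0],"claw":-1},{"delta_pos":[0,0,0],"angular":[0,0,0],"claw":-1}]'
python3 -c "
from h import *
p=[]
for n in('top','side'):
  g=get_image(n);p.append(g['image'][(slice(150,340) if n=='top' else slice(40,230)),(slice(80,320) if n=='top' else slice(100,340)),::-1])
cv2.imwrite('pics/c5.png',cv2.resize(np.hstack(p),None,fx=1.6,fy=1.6,interpolation=2))
print(r.sense()['eef_pos'],r.sense()['force'])"
```

```text
time: 22.68
eef_pos: [553.0, 91.8, 202.9]
tcp_rot: [-179.9, -0.1, 157.8]
force: [-0.0, 0.1, -2.7]
width: 58.4
grasp_force: 44.0
time: 23.35
eef_pos: [522.6, 216.6, 204.2]
tcp_rot: [-179.9, -0.0, 157.7]
force: [-0.4, -0.4, -2.3]
width: 57.8
grasp_force: 44.0
time: 24.02
eef_pos: [522.3, 218.4, 204.8]
tcp_rot: [180.0, 0.0, 157.8]
force: [-0.1, 0.4, -2.5]
width: 57.9
grasp_force: 44.0
[522.32749784 218.40285596 204.78241858] [ 0.14105829  1.82148128 -2.60141012]
```

View pics/c5.png

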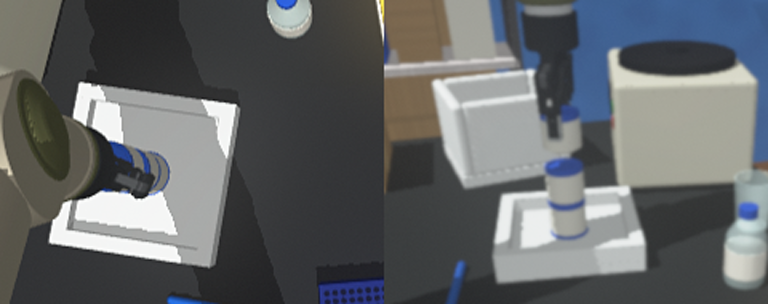

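The held can (side view about (211,121)) lines up above the stack at (213,145). I'll lower it.

```bash
python3 -m inch '[{"delta_pos":[0.005,0.015,-0.1],"angular":[0,0,0],"claw":-1},{"delta_pos":[0,0,-0.2],"angular":[0,0,0],"claw":-1},{"delta_pos":[0,0,-0.12],"angular":[0,0,0],"claw":-1},{"delta_pos":[0,0,-0.06],"angular":[0,0,0],"claw":-1},{"delta_pos":[0,0,-0.04],"angular":[0,0,0],"claw":-1},{"delta_pos":[0,0,-0.03],"angular":[0,0,0],"claw":-1},{"delta_pos":[0,0,-0.03],"angular":[0,0,0],"claw":-1},{"delta_pos":[0,0,0],"angular":[0,0,0],"claw":-1}]'
python3 -m inch '[{"delta_pos":[0,0,-0.025],"angular":[0,0,0],"claw":-1},{"delta_pos":[0,0,-0.025],"angular":[0,0,0],"claw":-1},{"delta_pos":[0,0,0],"angular":[0,0,0],"claw":-1},{"delta_pos":[0,0,0],"angular":[0,0,0],"claw":-1},{"delta_pos":[0,0,0],"angular":[0,0,0],"claw":-1},{"delta_pos":[0,0,0],"angular":[0,0,0],"claw":-1},{"delta_pos":[0,0,0],"angular":[0,0,0],"claw":-1},{"delta_pos":[0,0,0],"angular":[0,0,0],"claw":-1}]'
```

```text
time: 24.78
eef_pos: [522.6, 218.9, 181.4]
tcp_rot: [-180.0, -0.0, 157.8]
force: [-0.7, -0.6, -2.0]
width: 58.0
grasp_force: 44.0
time: 25.45
eef_pos: [522.6, 219.0, 179.6]
tcp_rot: [180.0, 0.0, 157.8]
force: [-0.7, 0.3, -2.0]
width: 57.4
grasp_force: 44.0
```

```bash
python3 -m inch '[{"delta_pos":[0,0,-0.02],"angular":[0,0,0],"claw":-1},{"delta_pos":[0,0,-0.015],"angular":[0,0,0],"claw":-1},{"delta_pos":[0,0,0],"angular":[0,0,0],"claw":-1},{"delta_pos":[0,0,0],"angular":[0,0,0],"claw":-1},{"delta_pos":[0,0,0],"angular":[0,0,0],"claw":-1},{"delta_pos":[0,0,0],"angular":[0,0,0],"claw":-1},{"delta_pos":[0,0,0],"angular":[0,0,0],"claw":-1},{"delta_pos":[0,0,0],"angular":[0,0,0],"claw":-1}]'
```

```text
time: 26.12
eef_pos: [522.6, 219.0, 178.2]
tcp_rot: [-180.0, 0.0, 157.8]
force: [-0.6, -0.5, -2.0]
width: 58.1
grasp_force: 44.0
```

```bash
python3 -m inch '[{"delta_pos":[0,0,-0.02],"angular":[0,0,0],"claw":-1},{"delta_pos":[0,0,0],"angular":[0,0,0],"claw":-1},{"delta_pos":[0,0,0],"angular":[0,0,0],"claw":-1},{"delta_pos":[0,0,0],"angular":[0,0,0],"claw":-1},{"delta_pos":[0,0,0],"angular":[0,0,0],"claw":-1},{"delta_pos":[0,0,0],"angular":[0,0,0],"claw":-1},{"delta_pos":[0,0,0],"angular":[0,0,0],"claw":-1},{"delta_pos":[0,0,0],"angular":[0,0,0],"claw":-1}]'
```

```text
time: 26.78
eef_pos: [522.7, 219.0, 177.4]
tcp_rot: [180.0, 0.0, 157.8]
force: [0.1, 0.3, 1.0]
width: 57.9
grasp_force: 44.2
```

Light contact at the expected 177.5 mm. Release and retreat upward, then to the side.

```bash
python3 -m inch '[{"delta_pos":[0,0,0],"angular":[0,0,0],"claw":0.3},{"delta_pos":[0,0,0],"angular":[0,0,0],"claw":0.6},{"delta_pos":[0,0,0],"angular":[0,0,0],"claw":1},{"delta_pos":[0,0,0],"angular":[0,0,0],"claw":1},{"delta_pos":[0,0,0],"angular":[0,0,0],"claw":1},{"delta_pos":[0,0,0.3],"angular":[0,0,0],"claw":1},{"delta_pos":[0,0,0.6],"angular":[0,0,0],"claw":1},{"delta_pos":[0,0,0.9],"angular":[0,0,0],"claw":1}]'
python3 -m inch '[{"delta_pos":[0,0,0.4],"angular":[0,0,0],"claw":1},{"delta_pos":[0,-0.5,0],"angular":[0,0,0],"claw":1},{"delta_pos":[0,-1,0],"angular":[0,0,0],"claw":1},{"delta_pos":[0,-1,0],"angular":[0,0,0],"claw":1},{"delta_pos":[0,-1,0],"angular":[0,0,0],"claw":1},{"delta_pos":[0,-1,0],"angular":[0,0,0],"claw":1},{"delta_pos":[0,-0.5,0],"angular":[0,0,0],"claw":1},{"delta_pos":[0,0,0],"angular":[0,0,0],"claw":1}]'
python3 -m inch '[{"delta_pos":[0,-0.5,0],"angular":[0,0,0],"claw":1},{"delta_pos":[0,-0.8,0],"angular":[0,0,0],"claw":1},{"delta_pos":[0,-0.8,0],"angular":[0,0,0],"claw":1},{"delta_pos":[0,-0.5,0],"angular":[0,0,0],"claw":1},{"delta_pos":[0,0,0],"angular":[0,0,0],"claw":1},{"delta_pos":[0,0,0],"angular":[0,0,0],"claw":1},{"delta_pos":[0,0,0],"angular":[0,0,0],"claw":1},{"delta_pos":[0,0,0],"angular":[0,0,0],"claw":1}]'
python3 - <<'E'
from h import *
for b in blobs("top",120,192):print(b)
g=get_image("side");cv2.imwrite("pics/side6.png",cv2.resize(g["image"][80:240,120:360,::-1],None,fx=3,fy=3))
E
```

```text
time: 27.45
eef_pos: [521.2, 218.4, 247.8]
tcp_rot: [-179.8, -0.2, 157.8]
force: [0.6, 0.8, -0.1]
width: 85.4
grasp_force: 0.0
time: 28.12
eef_pos: [522.2, 13.4, 265.8]
tcp_rot: [-179.9, 0.1, 157.4]
force: [-0.0, 0.2, -0.5]
width: 85.5
grasp_force: 0.0
time: 28.78
eef_pos: [522.7, -83.5, 265.2]
tcp_rot: [180.0, -0.0, 157.9]
force: [-0.1, -0.1, 0.5]
width: 85.6
grasp_force: 0.0
(210.3, 341.6, [5.4, 78.3], [356.4, 115.8], [366.1, 103.5])
(150.8, 254.1, [28.8, 30.0], [527.3, 239.0], [523.9, 217.2])
(258.2, 148.1, [11.9, 12.8], [744.6, 23.3], [724.5, 18.1])
```

View pics/side6.png

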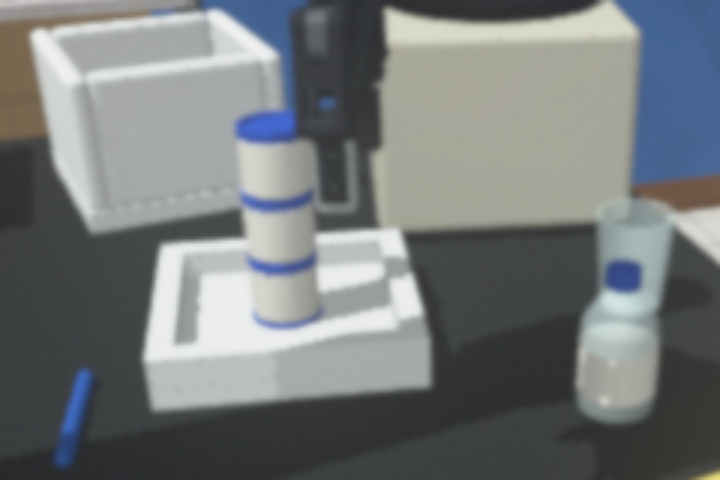

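All three cans stand straight and released, with the top lid at about (524,217). The bottle hasn't moved and the gripper is clear.

```bash
python3 -c "
from rig import r;print(r.job_done())"
```

```text
the job is handed in; nothing more can be done
None
```

I stacked the canisters in the ring with the heaviest at the bottom (about 7.6 N), the middle one on it (about 5 N) and the lightest on top (about 2 N), then handed the job in at about 29 s; the last pictures showed the stack straight and released and the bottle unmoved, but no verdict came back.

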